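# Shake the memory stick out of the donation box

### The arm

A 6-joint arm with a two-finger parallel gripper is mounted at the origin on the work surface. World frame = base frame: x ahead of the robot, y to its left, z up, the work surface at z = 0. Lengths are in m, angles in rad, forces in N, time in s.
With the tool pointing down it reaches from about 0.4 to 0.825 m from the base axis. Payload 7 kg.
Tool frame: the origin (TCP) lies on the mounting face of the last link; the fingertips stand 178 mm ahead of it and the grasp point (between the pads) lies 159 mm ahead of it; z points along the fingers, y is the direction in which the jaws open and shut (so a half turn about z gives the same grasp; the last joint's range is limited). The gripper opens to 88 mm and grips with 3 to 60 N. Pads are 19 mm wide; open, the fingers measure 130 mm over their backs; the gripper's body (78 mm by 193 mm) begins 47 mm behind the grasp point.
Start: joints at [-0.969, 0.359, 0.012, 0, -1.224, -0.288], TCP at [0.208, -0.642, 0.405] pointing down, gripper open.
Joint ranges: [-3.07, 3.07], [-1.43, 2.12], [-1.02, 1.25], [-3.03, 1.67], [-3.05, -0], [-3.03, 3.03]. Speed limits (rad/s): [2.39, 2.39, 3.01, 3.14, 3.14, 3.14].

### API

Orientations are given as [roll, pitch, yaw] about the fixed x, y, z axes, in that order (R = Rz(yaw) Ry(pitch) Rx(roll)).
In Python, from station import * gives the robot as it stands.
- The arm moves only by the tool arm_command, never from a script. Its argument "targets" is a list of rows, each a list of 3 entries, a list of its own where there are three numbers: the turn, a rotation vector about the world's x, y, z in rad, then the shift along the world's x, y, z in mm, then the closure, from 0 (fully open) to 1 (shut). In form: [[[wx, wy, wz], [tx, ty, tz], fingers], ...]. A call has 1 to 8 rows; each row shifts and turns the commanded pose from where the row before left it; what a row does not reach is not made up. A row lasts 1/10 s, in which the tool goes at most 50 mm and 8.59 degrees, less where a joint would pass 70% of its speed; a pose out of reach is approached as far as the arm can. A call with a gripper value outside its range is refused whole. The fingers move at their own pace and stop on an object; "squeeze" is the grip in N (left out, the last holds). Time passes only in rows, so rows that do not move let the fingers close. It gives the time, the measured TCP pose, the force and the opening at its end, in the units of the state.
- get_state(): the state, without advancing time (a new reading comes with each control period).
- grab_frame(name): name is "side" or "top" or "wrist"; returns (picture, depth): 420x560x3 uint8, red, green, blue; 420x560 float32, m along the optical axis (not along the pixel's ray), 0 where there is no reading.
- camera_params(name): a dict with "mtx" (3x3 intrinsics, pixels), "eye" and "orientation" of the camera in the world. Camera axes: x right, y down, z forward; pixel columns grow to the right and rows downward; lengths in m; the calibration is good to about 2 mm. A picture is of the moment at which its call begins: read the wrist's pose just before it. camera_params takes no time and is no camera call; for the wrist camera it gives the pose at the moment of the call.
- job_done(): hands the job in, once; it reports no verdict.
The state is a dict: "t": time; "q": joint angles; "qd": joint speeds; "joint_efforts": joint torques, N m; "eef_pos": TCP position; "ee_rot": TCP orientation; "force": force on the tool from outside, world axes, zero at the start; "moment": the same for the moment, N m; "width": finger opening in m.
Only numpy, scipy, OpenCV 4.12 (cv2) and the standard library are available. Lean on these libraries where they do the work, as an engineer would, in place of code of your own. Each camera call takes 0.05 s, during which the arm holds its last target.

### The job

The stock list's memory stick has slipped into the clear donation box that stands upside down, slot underneath, on the packing table. Pick that box up, carry it over the cardboard tray with the stick still inside, and shake it there, slot end tipped down a little if that helps, until the stick drops through the slot into the tray; then stand the box back on the bare table, clear of the tray and upside down as it was. Leave the other donation box, which stands slot upwards, where it is.

Things in the scene. Friction and masses are not known exactly. Their poses are not given: they have to be found in the camera images.
- bank_mid (a point): Centre of the clear box holding the stick: 110 (x) by 60 (y) by 80 mm (z, up), 0.2 kg, loose, standing upside down on its white lid, grey-edged bottom uppermost; grip it across the 60 mm. Walls 3 mm, lid (flat inside) 4 mm. Slot, 26 mm along x by 48 mm along y, through the lid right against its -x end wall: centre at (-39, 0, -40) mm from here. That end roughly faces the robot.
- stick_mid (a point): Centre of the memory stick lying loose on the lid inside that box, at first away from the slot: black with a steel plug, 38 (y) x 16 (x) x 8 mm (z), 15 g. It slides when the box is tipped over 23 to 31 degrees or jerked, stays put in gentle level moves, and drops once over the slot: say with the slot end tipped down 20 degrees and a few 40 mm strokes of 0.15 s along the box.
- tray_in (a point): Centre of the inner floor of the empty open cardboard tray, fixed to the table, floor 4 mm above the table: outside 240 mm (its x) by 180 mm (its y), rim 50 mm above the table, walls 4 mm; z up.
- spare_mid (a point): Centre of the other donation box, of the same make and size (110 x 60 x 80 mm) but empty and standing slot upwards, white lid on top. A bystander, to be left alone.
Things that resemble listed ones, but are neither listed nor needed, are in the scene too. Leave any blue or orange look-alike of the part that bears bank_mid alone.

How it is judged:
On the way, in this order (a step that is already met when the one before it is completed fails the run):
1. the box is held over the tray with the stick still inside it (x of bank_mid in the frame of tray_in between -0.14 and 0.14 m and y of bank_mid in the frame of tray_in between -0.12 and 0.12 m and height (world z) of bank_mid above 0.07 m and x of stick_mid in the frame of bank_mid between -0.055 and 0.055 m and y of stick_mid in the frame of bank_mid between -0.03 and 0.03 m and z of stick_mid in the frame of bank_mid between -0.04 and 0.04 m), for 0.1 s.
2. the stick has dropped through the slot into the tray while the box is held above it (x of stick_mid in the frame of tray_in between -0.116 and 0.116 m and y of stick_mid in the frame of tray_in between -0.086 and 0.086 m and z of stick_mid in the frame of tray_in below 0.035 m and height (world z) of bank_mid above 0.06 m), for 0.1 s.
At the end, for the whole second after the job is handed in: The stick rests inside the tray, less than 35 mm above its floor. Its box stands released at rest on the table, clear of the tray, upside down as at the start (within 7 degrees, centre 30 to 50 mm above the table). The other donation box is within 30 mm of where it stood (x of stick_mid in the frame of tray_in between -0.116 and 0.116 m and y of stick_mid in the frame of tray_in between -0.086 and 0.086 m and z of stick_mid in the frame of tray_in below 0.035 m and angle between bank_mid's own z axis and vertical below 0.12 rad and height (world z) of bank_mid between 0.03 and 0.05 m and (x of bank_mid in the frame of tray_in above 0.148 m or x of bank_mid in the frame of tray_in below -0.148 m or y of bank_mid in the frame of tray_in above 0.118 m or y of bank_mid in the frame of tray_in below -0.118 m) and linear speed of each of bank, stick below 0.02 m/s and distance of spare_mid from where it was at the start of the episode below 0.03 m); the robot touches nothing.
It fails at once if the other donation box is shoved more than 30 mm or lifted (distance of spare_mid from where it was at the start of the episode above 0.03 m).
It also fails if it takes over 64 s, if anything falls off the work surface, if the arm or the gripper's body presses on something with over 40 N, if the wrist force passes 120 N, or if a joint passes its speed limit or range.

## Working session

There is one attempt and no reset: what is moved stays moved. The work goes in short steps, Python scripts to look and compute and a tool call to move; the robot and the scene stay as the last step left them, time stands still between calls to the robot, and variables do not carry over. Pictures are saved under pics/ and viewed, and the job is handed in when it is done.

Besides the shell and the picture viewer there is one more tool, called after "Call:" by a JSON object that holds its "method" and its "body". arm_command: Moves the arm, as the interface text tells. Its arguments: {"type":"object","properties":{"targets":{"type":"array"},"squeeze":{"type":"number"}},"required":["targets"]}

```bash
mkdir -p pics; python3 - <<'E'
from station import *
import cv2
for n in ("top","side"):
    p,d=grab_frame(n); cv2.imwrite(f"pics/{n}0.png",p[:,:,::-1]); 
    import numpy as np
    np.save(f"{n}0.npy",d)
    print(n,camera_params(n))
print(get_state())
E
```

```text
top {'mtx': array([[446.30850134,   0.        , 277.72188464],
       [  0.        , 446.30850134, 207.56287534],
       [  0.        ,   0.        ,   1.        ]]), 'eye': array([ 0.41348244, -0.06844927,  0.96742665]), 'orientation': array([-3.0379378, -0.0202314, -1.5814297])}
side {'mtx': array([[496.38202552,   0.        , 287.42686835],
       [  0.        , 496.38202552, 205.25932162],
       [  0.        ,   0.        ,   1.        ]]), 'eye': array([-0.05036414,  0.68250959,  0.88422197]), 'orientation': array([-2.29329994,  0.01758929, -2.49932294])}
{'t': 0.1, 'q': array([-9.68880685e-01,  3.59313999e-01,  1.11212090e-02, -2.89936415e-04,
       -1.22408362e+00, -2.88060757e-01]), 'qd': array([ 0.00165809, -0.00203436,  0.00311419,  0.00160896, -0.00015587,
        0.00082943]), 'joint_efforts': array([-1.64282890e-03, -5.84161806e+01,  2.93747663e+01,  7.01548085e+00,
        1.00836914e-02, -4.22892663e-05]), 'eef_pos': array([ 0.20830309, -0.6418675 ,  0.4038076 ]), 'ee_rot': array([ 3.14009611e+00, -1.59178590e-04, -2.82783637e+00]), 'force': array([0.50703434, 0.27342787, 0.70904097]), 'moment': array([ 0.03424356, -0.02499375,  0.00559502]), 'width': 0.08763120337752951}
```

View pics/top0.png

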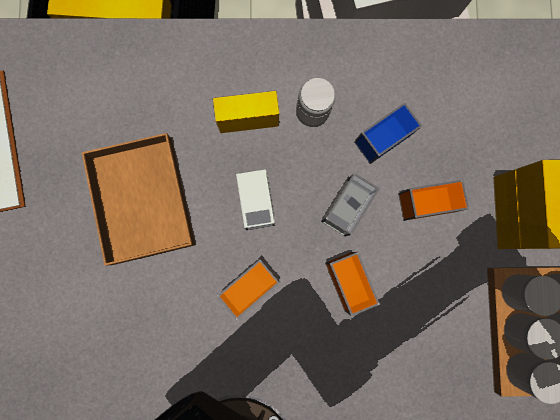

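View pics/side0.png

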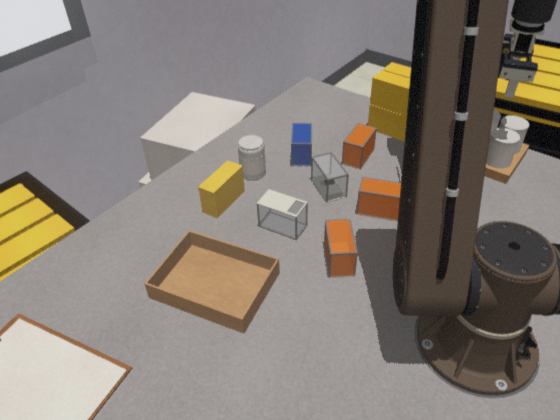

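```bash
cat > h.py <<'E'
import numpy as np, cv2
from scipy.spatial.transform import Rotation as R
from station import *
def ray(c,u,v):
    K=c['mtx']; d=R.from_euler('xyz',c['orientation']).as_matrix()@np.array([(u-K[0,2])/K[0,0],(v-K[1,2])/K[1,1],1]); return np.array(c['eye']),d
def atz(c,u,v,z):
    e,d=ray(c,u,v); return e+d*(z-e[2])/d[2]
def proj(c,P):
    r=R.from_euler('xyz',c['orientation']).as_matrix(); p=(np.atleast_2d(P)-c['eye'])@r; K=c['mtx']
    return np.c_[p[:,0]/p[:,2]*K[0,0]+K[0,2],p[:,1]/p[:,2]*K[1,1]+K[1,2]]
E
python3 - <<'E'
from h import *
p=cv2.imread("pics/top0.png"); d=np.load("top0.npy")
cv2.imwrite("pics/z1.png",cv2.resize(p[150:250,300:400],None,fx=6,fy=6,interpolation=cv2.INTER_CUBIC))
p2=cv2.imread("pics/side0.png")
cv2.imwrite("pics/z2.png",cv2.resize(p2[140:240,250:360],None,fx=6,fy=6,interpolation=cv2.INTER_CUBIC))
c=camera_params("top")
for u,v in [(350,205),(355,185),(381,204),(340,225),(255,190),(140,200),(250,300)]:
    dd=d[v,u]; e,r=ray(c,u,v); print(u,v,e+r*dd)
E
```

```text
350 205 [ 0.50968563 -0.23277225  0.07880676]
355 185 [ 0.55040036 -0.24423702  0.07772147]
381 204 [ 0.52015538 -0.31630424 -0.00279184]
340 225 [ 0.469561   -0.21143105  0.07986063]
255 190 [ 0.54152631 -0.04216219  0.07928911]
140 200 [0.53216631 0.2077481  0.0065596 ]
250 300 [ 0.32473796 -0.03138721  0.08324323]
```

View pics/z1.png

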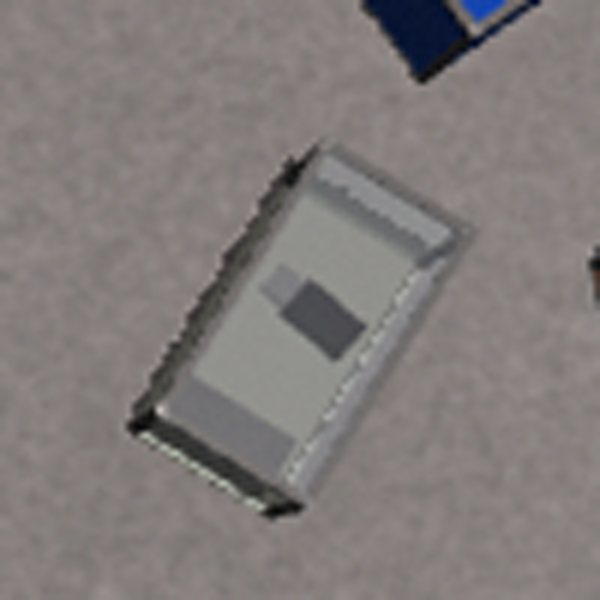

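View pics/z2.png

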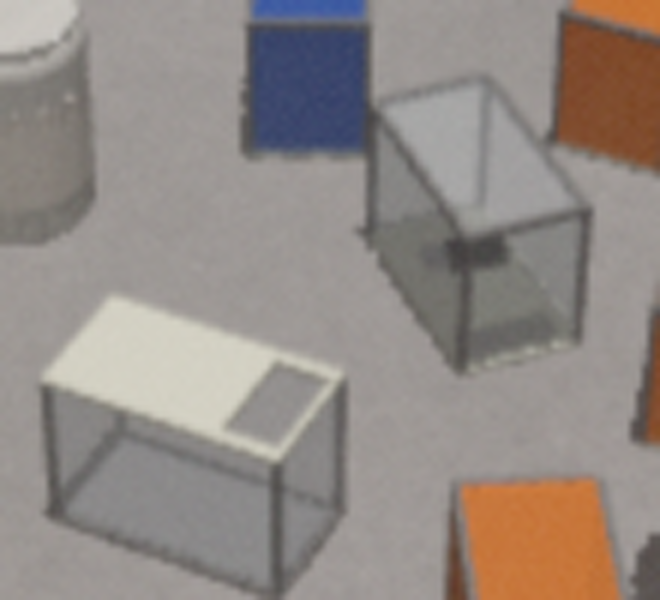

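```bash
python3 - <<'E'
from h import *
d=np.load("top0.npy"); c=camera_params("top")
V,U=np.mgrid[0:420,0:560]
K=c['mtx'];r=R.from_euler('xyz',c['orientation']).as_matrix()
P=np.stack([(U-K[0,2])/K[0,0]*d,(V-K[1,2])/K[1,1]*d,d],-1)@r.T+c['eye']
def rect(m,n):
    q=P[m]; rc=cv2.minAreaRect((q[:,:2]*1000).astype(np.float32)); print(n,len(q),rc,'z',np.median(q[:,2]),q[:,2].max()); print(cv2.boxPoints(rc).round(0).tolist())
def mk(u0,u1,v0,v1,z0,z1): return (U>u0)&(U<u1)&(V>v0)&(V<v1)&(P[...,2]>z0)&(P[...,2]<z1)
rect(mk(315,385,165,245,.07,.09),'bank')
rect(mk(230,280,165,232,.07,.09),'spare')
rect(mk(75,200,125,270,.042,.06),'trayrim')
for n,k in dict(yel=(205,285,85,135),can=(295,340,70,130),blue=(350,425,95,165),orR=(395,470,175,222),orB=(325,380,245,317),orL=(215,282,250,320)).items(): rect(mk(*k,.03,.3),n)
t=mk(85,190,140,260,-.02,.02); print(np.median(P[t],0))
print([atz(c,*x,.08) for x in [(300+320/6,150+145/6),(300+475/6,150+230/6),(300+305/6,150+510/6),(300+130/6,150+425/6)]])
print('stick',[atz(c,300+x/6,150+y/6,.012) for x,y in [(313,313)]])
s=camera_params("side")
E
```

```text
bank 1675 ((513.2210083007812, -237.292236328125), (61.58835220336914, 111.54144287109375), 57.27205276489258) z 0.0801721571768812 0.08558106612234351
[[450.0, -233.0], [543.0, -293.0], [577.0, -242.0], [483.0, -181.0]]
spare 1336 ((525.3700561523438, -41.197792053222656), (110.69794464111328, 59.97868347167969), 8.65942668914795) z 0.07992742812642228 0.08548128253775367
[[466.0, -20.0], [475.0, -79.0], [585.0, -63.0], [576.0, -3.0]]
trayrim 1108 ((532.1177978515625, 204.779296875), (241.2051239013672, 181.29647827148438), 13.083605766296387) z 0.049200573741745746 0.054588627551310775
[[394.0, 266.0], [435.0, 89.0], [670.0, 144.0], [629.0, 320.0]]
yel 2034 ((712.6064453125, -24.209815979003906), (52.116886138916016, 129.7495574951172), 6.329108238220215) z 0.08932856905915243 0.09531365469466135
[[680.0, 37.0], [694.0, -92.0], [746.0, -86.0], [731.0, 43.0]]
can 1381 ((727.4991455078125, -166.22296142578125), (73.0752944946289, 70.85282897949219), 28.720396041870117) z 0.10868477463387782 0.11543404949276148
[[678.0, -153.0], [712.0, -215.0], [777.0, -180.0], [743.0, -118.0]]
blue 
[... 458 characters left out ...]
6015625, -236.37338256835938), (111.00666046142578, 61.53241729736328), 21.09182357788086) z 0.07991147232699486 0.085596832362828
[[292.0, -228.0], [314.0, -285.0], [417.0, -245.0], [395.0, -188.0]]
orL 1795 ((345.81402587890625, -26.942398071289062), (61.0213508605957, 110.92227935791016), 39.693172454833984) z 0.07997612005810184 0.08477305405669067
[[287.0, -4.0], [358.0, -89.0], [405.0, -50.0], [334.0, 35.0]]
[0.53078808 0.20955721 0.00342863]
[array([ 0.57221287, -0.24103748,  0.08      ]), array([ 0.54288607, -0.29254001,  0.08      ]), array([ 0.44939356, -0.23256725,  0.08      ]), array([ 0.47822634, -0.17489036,  0.08      ])]
stick [array([ 0.52304209, -0.24999765,  0.012     ])]
```

The top view shows the clear bank box at pixel (350,205), with its slot strip lower-left near (340,222) and the stick at (352,202). The spare is at (255,200) and the tray at (140,200). The measured sizes (111x61 mm, z 0.08; tray 241x181 mm) match the spec. I'll move above the bank and turn the jaws across its 60 mm.

Call:
{"method": "arm_command", "body": {"targets": [[[0,0,-0.055],[19,25,0],0],[[0,0,-0.055],[19,25,0],0],[[0,0,-0.055],[19,25,0],0],[[0,0,-0.055],[19,25,0],0],[[0,0,-0.055],[19,25,0],0],[[0,0,-0.055],[19,25,0],0],[[0,0,-0.055],[19,25,0],0],[[0,0,-0.055],[19,25,0],0]], "squeeze": 40}}

```text
t: 0.9
eef_pos: [0.3608, -0.4409, 0.4044]
ee_rot: [3.141, -0.0, 3.013]
force: [0.2, -0.7, 0.0]
width: 0.0878
```

Call:
{"method": "arm_command", "body": {"targets": [[[0,0,-0.055],[19,25,-7],0],[[0,0,-0.055],[19,25,-7],0],[[0,0,-0.055],[19,25,-7],0],[[0,0,-0.055],[19,25,-7],0],[[0,0,-0.055],[19,25,-7],0],[[0,0,-0.055],[19,25,-7],0],[[0,0,-0.055],[19,25,-7],0],[[0,0,-0.055],[19,25,-7],0]]}}

```text
t: 1.7
eef_pos: [0.5128, -0.2408, 0.3482]
ee_rot: [-3.142, -0.0, 2.573]
force: [0.2, -0.3, 0.1]
width: 0.0872
```

```bash
python3 - <<'E'
from h import *
s=get_state(); print(s['t'],s['q'],s['eef_pos'],s['ee_rot'])
c=camera_params("wrist"); p,d=grab_frame("wrist"); cv2.imwrite("pics/w1.png",p[:,:,::-1])
V,U=np.mgrid[0:420,0:560]
K=c['mtx'];r=R.from_euler('xyz',c['orientation']).as_matrix()
P=np.stack([(U-K[0,2])/K[0,0]*d,(V-K[1,2])/K[1,1]*d,d],-1)@r.T+c['eye']
m=(d>0)&(P[...,2]>.07)&(P[...,2]<.09)&(np.hypot(P[...,0]-.513,P[...,1]+.237)<.075)
q=P[m]; rc=cv2.minAreaRect((q[:,:2]*1000).astype(np.float32)); print(len(q),rc,cv2.boxPoints(rc).round(0).tolist(),np.median(q[:,2]))
t=R.from_euler('xyz',s['ee_rot']).as_matrix(); print('tooly',np.degrees(np.arctan2(t[1,1],t[0,1])),t[:,2])
E
```

```text
1.7 [-9.37536848e-02  2.25946874e-01 -3.10607717e-01 -1.83239074e-04
 -1.03467320e+00 -2.04543845e+00] [ 0.51283041 -0.2408355   0.34815557] [-3.14153554e+00 -4.55751967e-04  2.57310319e+00]
8808 ((512.7130737304688, -236.7457275390625), (61.13727569580078, 110.84663391113281), 57.33860397338867) [[450.0, -233.0], [543.0, -292.0], [576.0, -241.0], [483.0, -181.0]] 0.07949379285535102
tooly 57.42795475968016 [-4.14815755e-04  1.97229523e-04 -9.99999895e-01]
```

View pics/w1.png

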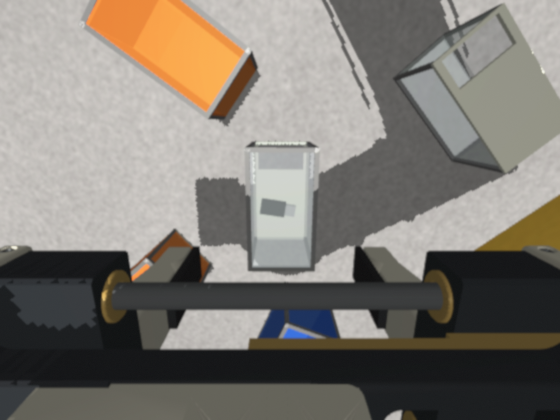

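The wrist view shows the box centred between the jaws at (282,205), with the stick at (275,208) and the slot at the far (robot-facing) end. The centre agrees with the top view to 1 mm. Next I descend and grip.

Call:
{"method": "arm_command", "body": {"targets": [[[0,0,0],[0,4,-24],0],[[0,0,0],[0,0,-30],0],[[0,0,0],[0,0,-30],0],[[0,0,0],[0,0,-25],0],[[0,0,0],[0,0,-20],0],[[0,0,0],[0,0,-15],0],[[0,0,0],[0,0,0],0],[[0,0,0],[0,0,0],0.2]]}}

```text
t: 2.55
eef_pos: [0.5124, -0.2381, 0.2047]
ee_rot: [-3.141, -0.001, 2.576]
force: [1.2, 0.1, 0.2]
width: 0.0835
```

Call:
{"method": "arm_command", "body": {"targets": [[[0,0,0],[0,0,0],0.3],[[0,0,0],[0,0,0],0.4],[[0,0,0],[0,0,0],0.6],[[0,0,0],[0,0,0],1],[[0,0,0],[0,0,0],1],[[0,0,0],[0,0,0],1],[[0,0,0],[0,0,0],1],[[0,0,0],[0,0,0],1]]}}

```text
t: 3.35
eef_pos: [0.5128, -0.2379, 0.2055]
ee_rot: [3.141, 0.001, 2.576]
force: [-0.5, 2.5, 7.2]
width: 0.06
```

Call:
{"method": "arm_command", "body": {"targets": [[[0,0,0],[0,0,4],1],[[0,0,0],[0,0,10],1],[[0,0,0],[0,0,18],1],[[0,0,0],[0,0,24],1],[[0,0,0],[0,0,24],1],[[0,0,0],[0,0,24],1],[[0,0,0],[0,0,18],1],[[0,0,0],[0,0,10],1]]}}

```text
t: 4.15
eef_pos: [0.5123, -0.2382, 0.3388]
ee_rot: [3.141, 0.002, 2.575]
force: [0.8, -0.1, -2.6]
width: 0.0594
```

```bash
python3 - <<'E'
from h import *
s=get_state(); print(s['t'],s['q'],s['eef_pos'],s['force'],s['width'])
p,d=grab_frame("wrist"); cv2.imwrite("pics/w2.png",p[:,:,::-1])
E
```

```text
4.15 [-8.87118577e-02  2.31053553e-01 -3.27525287e-01  1.92098737e-04
 -1.01002886e+00 -2.04848147e+00] [ 0.51227751 -0.23815453  0.33880415] [ 0.7568704  -0.07003028 -2.59165332] 0.059430612474111306
```

View pics/w2.png

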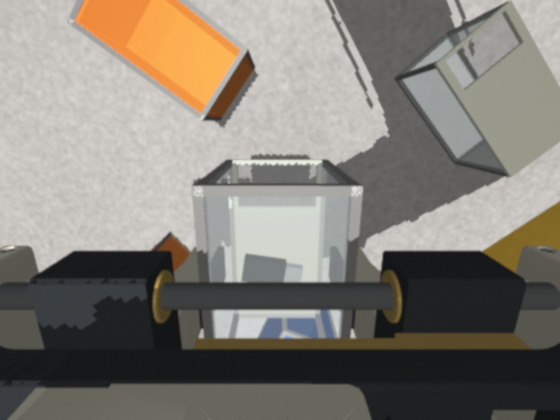

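Call:
{"method": "arm_command", "body": {"targets": [[[0,0,0.008],[1,4,0],1],[[0,0,0.02],[1,10,0],1],[[0,0,0.03],[2,16,0],1],[[0,0,0.04],[2,22,0],1],[[0,0,0.04],[2,22,0],1],[[0,0,0.04],[2,22,0],1],[[0,0,0.04],[2,22,0],1],[[0,0,0.04],[2,22,0],1]]}}

```text
t: 5.0
eef_pos: [0.5259, -0.0965, 0.3353]
ee_rot: [-3.141, -0.002, 2.836]
force: [-0.7, 0.3, -2.1]
width: 0.0599
```

Call:
{"method": "arm_command", "body": {"targets": [[[0,0,0.04],[2,22,0],1],[[0,0,0.04],[2,22,0],1],[[0,0,0.04],[2,22,0],1],[[0,0,0.04],[2,22,0],1],[[0,0,0.04],[2,22,0],1],[[0,0,0.04],[2,22,0],1],[[0,0,0.04],[2,22,0],1],[[0,0,0.04],[2,22,0],1]]}}

```text
t: 5.8
eef_pos: [0.5417, 0.0795, 0.3353]
ee_rot: [-3.141, -0.002, -3.127]
force: [1.3, -0.5, -2.3]
width: 0.0596
```

Call:
{"method": "arm_command", "body": {"targets": [[[0,0,0.04],[2,22,0],1],[[0,0,0.04],[2,22,0],1],[[0,0,0.04],[2,22,0],1],[[0,0,0.04],[2,22,0],1],[[0,0,0.03],[1,18,0],1],[[0,0,0.02],[1,13,0],1],[[0,0,0.01],[0,8,0],1],[[0,0,0],[0,5,0],1]]}}

```text
t: 6.6
eef_pos: [0.5522, 0.2105, 0.3363]
ee_rot: [-3.141, -0.001, -2.909]
force: [0.8, -1.1, -3.2]
width: 0.06
```

```bash
python3 - <<'E'
from h import *
s=get_state(); print(s['t'],s['q'],s['eef_pos'],s['ee_rot'],s['force'],s['width'])
t=R.from_euler('xyz',s['ee_rot']).as_matrix(); print('tooly',np.degrees(np.arctan2(t[1,1],t[0,1])),t[:,2])
p,d=grab_frame("wrist"); p2,d2=grab_frame("side"); cv2.imwrite("pics/ws3.png",cv2.resize(np.vstack([p,p2])[:,:,::-1],None,fx=.7,fy=.7))
E
```

```text
6.6 [ 6.94768969e-01  2.75025879e-01 -2.73000575e-01 -9.39233886e-05
 -1.02349124e+00 -2.03331507e+00] [0.55215397 0.21050386 0.33629712] [-3.14134252e+00 -6.81345005e-04 -2.90939142e+00] [ 0.82314559 -1.06004193 -3.21912944] 0.0599508423879259
tooly 103.30416028725273 [-6.05498979e-04 -4.00209091e-04 -9.99999737e-01]
```

View pics/ws3.png

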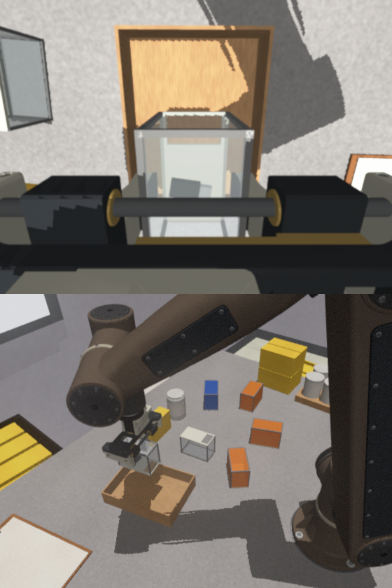

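Stick still inside (the dark block at (190,187)), and the box is over the tray, aligned with it. I'll tip the slot end down 20° about the grasp point.

Call:
{"method": "arm_command", "body": {"targets": [[[0.01,-0.0425,0],[-6.6,-1.6,-3.7],1],[[0.01,-0.0425,0],[-6.6,-1.6,-3.7],1],[[0.01,-0.0425,0],[-6.6,-1.6,-3.7],1],[[0.01,-0.0425,0],[-6.6,-1.6,-3.7],1],[[0.01,-0.0425,0],[-6.6,-1.6,-3.7],1],[[0.01,-0.0425,0],[-6.6,-1.6,-3.7],1],[[0.01,-0.0425,0],[-6.6,-1.6,-3.7],1],[[0.01,-0.0425,0],[-6.6,-1.6,-3.7],1]]}}

```text
t: 7.5
eef_pos: [0.4991, 0.1966, 0.3072]
ee_rot: [3.141, 0.351, -2.911]
force: [0.4, 0.1, -1.4]
width: 0.0598
```

```bash
python3 - <<'E'
from h import *
s=get_state(); print(s['t'],s['q'],s['eef_pos'],s['ee_rot'],s['force'],s['width'])
t=R.from_euler('xyz',s['ee_rot']).as_matrix(); print('grasp',s['eef_pos']+.159*t[:,2],t[:,2])
p,d=grab_frame("wrist"); p2,d2=grab_frame("side"); cv2.imwrite("pics/ws4.png",cv2.resize(np.vstack([p,p2])[:,:,::-1],None,fx=.7,fy=.7))
E
```

```text
7.5 [ 0.77666303  0.12199396 -0.74424271  0.43410022 -0.43716838 -2.48674321] [0.49909246 0.19656577 0.30721288] [ 3.14108119  0.35099996 -2.91079813] [ 0.40956406  0.10586911 -1.3522079 ] 0.05979570970512792
grasp [0.55229435 0.20915078 0.15790724] [ 0.33460308  0.07915096 -0.93902924]
```

View pics/ws4.png

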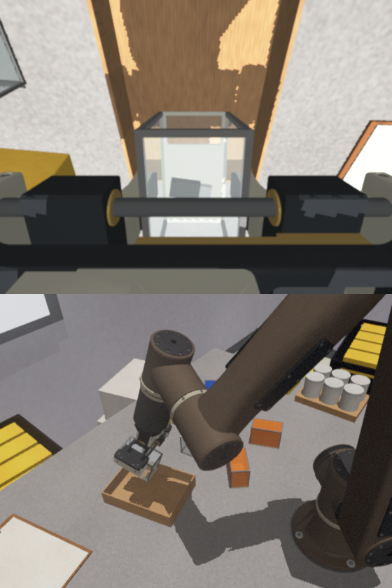

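Call:
{"method": "arm_command", "body": {"targets": [[[0,0,0],[27,6.4,10],1],[[0,0,0],[-27,-6.4,-10],1],[[0,0,0],[27,6.4,10],1],[[0,0,0],[-27,-6.4,-10],1],[[0,0,0],[27,6.4,10],1],[[0,0,0],[-27,-6.4,-10],1],[[0,0,0],[0,0,0],1]]}}

```text
t: 8.3
eef_pos: [0.4983, 0.1954, 0.306]
ee_rot: [-3.14, 0.346, -2.911]
force: [-0.4, -1.7, -2.5]
width: 0.0601
```

```bash
cat > look.py <<'E'
import sys
from h import *
s=get_state(); print(s['t'],s['q'].round(3),s['force'],s['width'])
t=R.from_euler('xyz',s['ee_rot']).as_matrix(); print('grasp',s['eef_pos']+.159*t[:,2],t[:,2], 'tcp',s['eef_pos'],'tooly',np.degrees(np.arctan2(t[1,1],t[0,1])))
p,d=grab_frame("wrist"); p2,d2=grab_frame("side"); cv2.imwrite(f"pics/{sys.argv[1]}.png",cv2.resize(np.vstack([p,p2])[:,:,::-1],None,fx=.7,fy=.7))
E
python3 look.py ws5
```

```text
8.3 [ 0.777  0.123 -0.743  0.428 -0.442 -2.482] [-0.41056584 -1.68930425 -2.4516182 ] 0.060109127241325395
grasp [0.55077047 0.2074347  0.15644034] [ 0.33023312  0.07561897 -0.94086548] tcp [0.4982634  0.19541129 0.30603795] tooly 103.15985797877745
```

View pics/ws5.png

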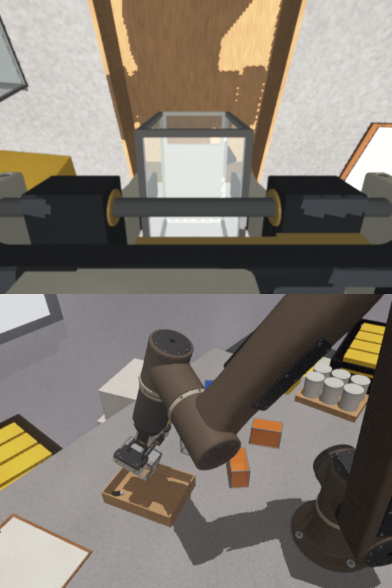

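The stick has gone from the box, and a dark spot shows inside the tray at (117,492). I'll untilt, lift, and check.

Call:
{"method": "arm_command", "body": {"targets": [[[-0.01,0.0425,0],[6.6,1.6,3.7],1],[[-0.01,0.0425,0],[6.6,1.6,3.7],1],[[-0.01,0.0425,0],[6.6,1.6,3.7],1],[[-0.01,0.0425,0],[6.6,1.6,3.7],1],[[-0.01,0.0425,0],[6.6,1.6,3.7],1],[[-0.01,0.0425,0],[6.6,1.6,3.7],1],[[-0.01,0.0425,0],[6.6,1.6,3.7],1],[[-0.01,0.0425,0],[6.6,1.6,3.7],1]]}}

```text
t: 9.2
eef_pos: [0.5533, 0.2106, 0.3374]
ee_rot: [3.139, -0.002, -2.909]
force: [-0.2, 0.0, -2.2]
width: 0.0594
```

```bash
python3 look.py ws6; python3 - <<'E'
from h import *
p2,d2=grab_frame("side");cv2.imwrite("pics/z6.png",cv2.resize(p2[200:340,130:300,::-1],None,fx=4.5,fy=4.2))
E
```

```text
9.2 [ 0.693  0.276 -0.268 -0.003 -1.028 -2.029] [-0.2299599   0.01369716 -2.21840956] 0.059392630779977675
grasp [0.5529945  0.21094337 0.17844522] [-0.00204631  0.00186978 -0.99999616] tcp [0.55331986 0.21064608 0.33744461] tooly 103.33146706356796
```

View pics/ws6.png

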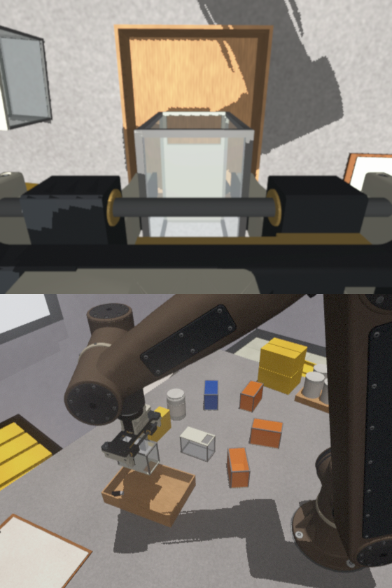

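View pics/z6.png

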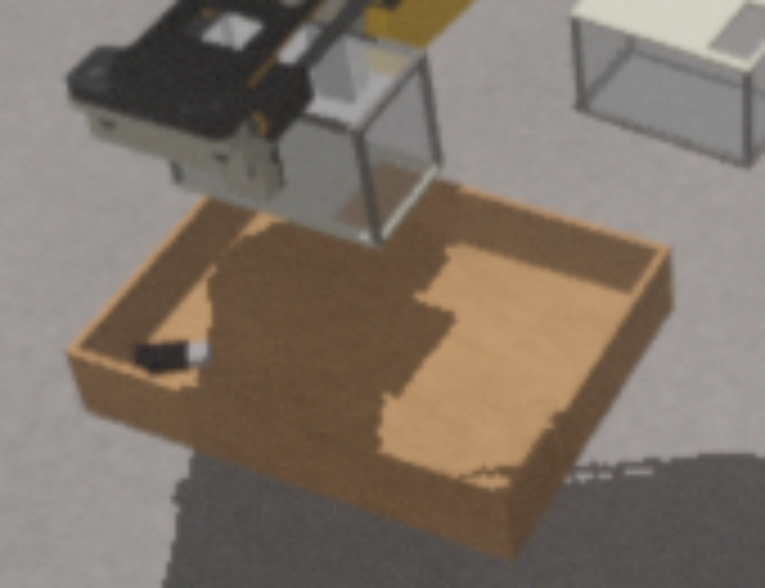

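The stick is lying in the tray's far-left corner, at crop pixel (170,355), and the box is empty. I'll carry the box back the way it came.

Call:
{"method": "arm_command", "body": {"targets": [[[0,0,-0.01],[-1,-6,0],1],[[0,0,-0.03],[-2,-18,0],1],[[0,0,-0.05],[-2,-26,0],1],[[0,0,-0.05],[-2,-28,0],1],[[0,0,-0.05],[-3,-28,0],1],[[0,0,-0.05],[-3,-28,0],1],[[0,0,-0.05],[-3,-28,0],1],[[0,0,-0.05],[-3,-28,0],1]]}}

```text
t: 10.15
eef_pos: [0.532, 0.018, 0.3369]
ee_rot: [3.141, 0.001, 3.03]
force: [0.1, -0.1, -2.6]
width: 0.06
```

Call:
{"method": "arm_command", "body": {"targets": [[[0,0,-0.05],[-2,-28,0],1],[[0,0,-0.05],[-2,-28,0],1],[[0,0,-0.05],[-2,-28,0],1],[[0,0,-0.05],[-2,-28,0],1],[[0,0,-0.05],[-2,-28,0],1],[[0,0,-0.05],[-2,-28,0],1],[[0,0,-0.05],[-2,-26,0],1],[[0,0,-0.05],[-2,-24,0],1]]}}

```text
t: 10.95
eef_pos: [0.5158, -0.1997, 0.3369]
ee_rot: [3.141, 0.001, 2.63]
force: [0.6, 0.1, -1.4]
width: 0.0599
```

Call:
{"method": "arm_command", "body": {"targets": [[[0,0,-0.04],[-2,-20,-6],1],[[0,0,-0.02],[-2,-14,-12],1],[[0,0,0],[-1,-6,-18],1],[[0,0,0],[0,0,-24],1],[[0,0,0],[0,0,-20],1],[[0,0,0],[0,0,-14],1],[[0,0,0],[0,0,-8],1],[[0,0,0],[0,0,0],1]]}}

```text
t: 11.75
eef_pos: [0.5114, -0.238, 0.2334]
ee_rot: [-3.141, -0.002, 2.573]
force: [-0.4, 0.6, -2.7]
width: 0.0602
```

```bash
python3 look.py ws7
```

```text
11.75 [-0.089  0.35  -0.445 -0.    -0.779 -2.05 ] [-0.41626758  0.6422915  -2.7098998 ] 0.0601526190726652
grasp [ 0.51105053 -0.23792541  0.0743586 ] [-2.34894869e-03  3.84180337e-04 -9.99997167e-01] tcp [ 0.51142401 -0.23798649  0.23335815] tooly 57.43289032570552
```

View pics/ws7.png

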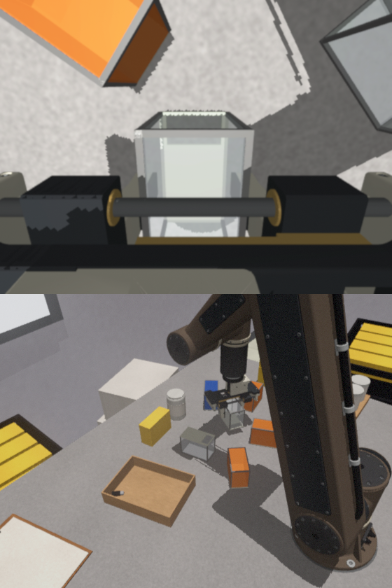

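Call:
{"method": "arm_command", "body": {"targets": [[[0,0,0],[0,0,-8],1],[[0,0,0],[0,0,-7],1],[[0,0,0],[0,0,-5],1],[[0,0,0],[0,0,-3],1],[[0,0,0],[0,0,-2],1],[[0,0,0],[0,0,0],1]]}}

```text
t: 12.45
eef_pos: [0.5123, -0.238, 0.2093]
ee_rot: [-3.141, -0.0, 2.573]
force: [0.3, 0.0, -3.5]
width: 0.0599
```

Call:
{"method": "arm_command", "body": {"targets": [[[0,0,0],[0,0,-1],1],[[0,0,0],[0,0,-1],1],[[0,0,0],[0,0,0],1]]}}

```text
t: 12.75
eef_pos: [0.5123, -0.238, 0.2076]
ee_rot: [3.142, 0.0, 2.573]
force: [0.6, -0.1, -2.6]
width: 0.0598
```

Call:
{"method": "arm_command", "body": {"targets": [[[0,0,0],[0,0,-1],1],[[0,0,0],[0,0,0],1]]}}

```text
t: 12.95
eef_pos: [0.5123, -0.238, 0.2066]
ee_rot: [3.142, -0.0, 2.573]
force: [0.5, 0.5, -1.8]
width: 0.0598
```

Call:
{"method": "arm_command", "body": {"targets": [[[0,0,0],[0,0,-1],1],[[0,0,0],[0,0,0],1]]}}

```text
t: 13.15
eef_pos: [0.5124, -0.238, 0.2056]
ee_rot: [3.142, 0.0, 2.573]
force: [-0.5, -0.6, -2.9]
width: 0.0602
```

Call:
{"method": "arm_command", "body": {"targets": [[[0,0,0],[0,0,-1],1],[[0,0,0],[0,0,0],1]]}}

```text
t: 13.35
eef_pos: [0.5123, -0.238, 0.2055]
ee_rot: [3.142, 0.0, 2.574]
force: [-3.1, 1.4, 7.6]
width: 0.0596
```

Call:
{"method": "arm_command", "body": {"targets": [[[0,0,0],[0,0,-1],1],[[0,0,0],[0,0,0],1]]}}

```text
t: 13.55
eef_pos: [0.5123, -0.238, 0.2055]
ee_rot: [3.142, 0.001, 2.574]
force: [-5.5, 4.3, 17.3]
width: 0.06
```

Contact came at the original height, so the box hasn't slipped. I'll back off the pressure and release.

Call:
{"method": "arm_command", "body": {"targets": [[[0,0,0],[0,0,1.5],1],[[0,0,0],[0,0,0],0.3],[[0,0,0],[0,0,0],0.15],[[0,0,0],[0,0,0],0],[[0,0,0],[0,0,0],0],[[0,0,0],[0,0,0],0],[[0,0,0],[0,0,0],0]]}}

```text
t: 14.25
eef_pos: [0.5123, -0.238, 0.205]
ee_rot: [-3.141, -0.0, 2.573]
force: [-0.3, -0.4, -0.5]
width: 0.0873
```

Call:
{"method": "arm_command", "body": {"targets": [[[0,0,0],[0,0,5],0],[[0,0,0],[0,0,15],0],[[0,0,0],[0,0,30],0],[[0,0,0],[0,0,40],0],[[0,0,0],[0,0,40],0],[[0,0,0],[0,0,30],0],[[0,0,0],[0,0,20],0],[[0,0,0],[0,0,0],0]]}}

```text
t: 15.05
eef_pos: [0.5129, -0.2383, 0.3892]
ee_rot: [3.139, 0.006, 2.574]
force: [-0.5, 0.2, 0.2]
width: 0.0876
```

Call:
{"method": "arm_command", "body": {"targets": [[[0,0,0],[-20,-25,0],0],[[0,0,0],[-20,-25,0],0],[[0,0,0],[-20,-25,0],0],[[0,0,0],[-20,-25,0],0],[[0,0,0],[-20,-25,0],0],[[0,0,0],[-20,-25,0],0],[[0,0,0],[0,0,0],0],[[0,0,0],[0,0,0],0]]}}

```text
t: 15.85
eef_pos: [0.3917, -0.3884, 0.3847]
ee_rot: [3.142, -0.001, 2.572]
force: [0.7, 0.3, -0.2]
width: 0.0879
```

```bash
python3 - <<'E'
from h import *
s=get_state(); print(s['t'],s['eef_pos'],s['force'],s['width'])
p,d=grab_frame("top"); cv2.imwrite("pics/top9.png",p[:,:,::-1]); c=camera_params("top")
p2,_=grab_frame("side"); cv2.imwrite("pics/side9.png",p2[:,:,::-1])
V,U=np.mgrid[0:420,0:560]
K=c['mtx'];r=R.from_euler('xyz',c['orientation']).as_matrix()
P=np.stack([(U-K[0,2])/K[0,0]*d,(V-K[1,2])/K[1,1]*d,d],-1)@r.T+c['eye']
for n,k in dict(bank=(315,385,165,245),spare=(230,280,165,232)).items():
    m=(U>k[0])&(U<k[1])&(V>k[2])&(V<k[3])&(P[...,2]>.07)&(P[...,2]<.09); q=P[m]
    print(n,len(q),cv2.minAreaRect((q[:,:2]*1000).astype(np.float32)),np.median(q[:,2]))
m=(U>85)&(U<190)&(V>135)&(V<262)&(p.max(-1)<60)&(P[...,2]<.035)
q=P[m]; tr=np.array([.532,.205]); a=np.radians(13.1); ex=np.array([np.cos(a),np.sin(a)]);ey=np.array([-ex[1],ex[0]])
dl=q[:,:2]-tr; X,Y=dl@ex,dl@ey; print(len(q),[np.percentile(v,[2,50,98]).round(4) for v in (X,Y,q[:,2])])
E
```

```text
15.85 [ 0.39170649 -0.38839392  0.38474783] [ 0.67436525  0.32300122 -0.20298739] 0.08789379425341841
bank 729 ((498.4462585449219, -229.36032104492188), (61.68266296386719, 78.2905502319336), 56.86173629760742) 0.08006509884866553
spare 1336 ((525.4093017578125, -41.18790054321289), (110.69187927246094, 60.02399826049805), 8.646076202392578) 0.0798902302634037
977 [array([-0.1203,  0.0237,  0.1162]), array([-0.0907,  0.085 ,  0.0868]), array([-0.0004,  0.0158,  0.0343])]
```

View pics/top9.png

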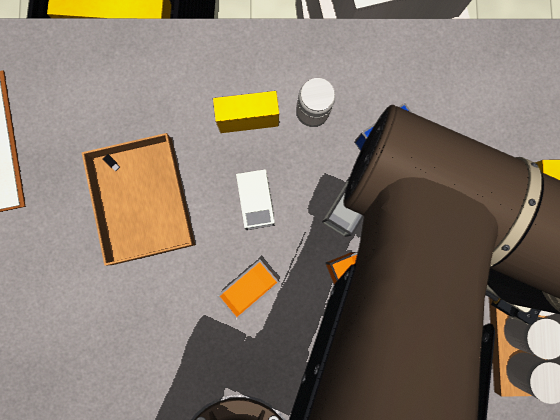

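View pics/side9.png

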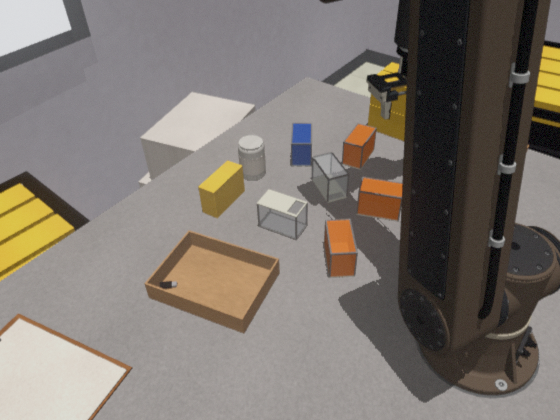

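The top view shows the stick flat on the tray floor at (111,162) and the spare unmoved at (255,200). The side view shows the bank standing upright at (330,177), with the gripper clear. Next I check the stick's position once more and hand in.

```bash
python3 - <<'E'
from h import *
c=camera_params("top"); P=atz(c,111,162,.012); a=np.radians(13.1); d=P[:2]-[.532,.205]
print(P, d@[np.cos(a),np.sin(a)], d@[-np.sin(a),np.cos(a)])
job_done()
E
```

```text
[0.61466015 0.27016575 0.012     ] 0.0952789010746706 0.04473484637947972
the job is handed in; nothing more can be done
```

The stick is in the tray and the job is handed in. I carried the clear box over the tray with the stick inside and tipped its slot end down 20°. Three short strokes dropped the stick out. I then stood the box back on its original spot, upside down, and released it with about 16 s on the clock.

**Last checks:**
- **Stick:** lying on the tray floor at tray (x, y) = (+95, +45) mm, inside the limits of 116 and 86 mm.
- **Clear box:** upright with its top at 80 mm and clear of the tray. The arm hid part of it in the top view, so I confirmed its stance from the side view and from it touching down at its starting height.
- **Spare box:** unmoved to within 0.1 mm.
- **Gripper:** open and touching nothing, with only noise on the force reading.

**Check that failed:** my automatic search for the stick picked up shadowed tray pixels and was useless. The stick position above comes from its pixel in the top picture, taking its height as 12 mm.

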